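# Pull the yellow lamp cap off the alarm panel with the cap puller

## Robot

A 6-joint arm with a two-finger parallel gripper is mounted at the origin on the work surface. World frame = base frame: x ahead of the robot, y to its left, z up, the work surface at z = 0. Lengths are in mm, angles in rad, forces in N, time in s.
With the tool pointing down it reaches from about 375 to 750 mm from the base axis. Payload 9 kg.
Tool frame: the origin (TCP) lies midway between the tips of the shut fingers; the grasp point (between the pads) lies 19 mm behind it; z points along the fingers, y is the line along which they close (so a half turn about z gives the same grasp; the last joint's range is limited). The gripper opens to 85 mm and grips with 20 to 120 N. Pads are 22 mm wide; open, the fingers measure 114 mm over their backs; the gripper's body (76 mm by 85 mm) begins 54 mm behind the grasp point. The pads swing forward as they close: fully open they stand 13 mm farther back than shut.
Start: joints at [0.96, 0.104, 0.097, 1.564, 0, 1.353], TCP at [229.674, 554.337, 207.431] pointing down, gripper open.
Joint ranges: [-2.99, 2.99], [-0.84, 1.86], [-1.1, 1.16], [-1.84, 2.11], [-1.51, 1.56], [-3.14, 3.14]. Speed limits (rad/s): [2.22, 2.22, 2.57, 3.14, 3.14, 3.14].

## Interface

Orientations are given as a unit quaternion [x, y, z, w].
In Python, from cell import ctrl, get_image gives the robot as it stands.
- The arm moves only by the shell command python3 -m pendant 'ROWS' [FORCE]. ROWS is text: rows parted by semicolons, each of 7 numbers parted by spaces: the turn, a rotation vector about the world's x, y, z in degrees, then the shift along the world's x, y, z in cm, then the finger opening in cm, from 0 to 8.54. In form: rx ry rz tx ty tz grip; .... A call has 1 to 12 rows; each row shifts and turns the commanded pose from where the row before left it; what a row does not reach is not made up. A row lasts 1/8 s, in which the tool goes at most 62.5 mm and 10.7 degrees, less where a joint would pass 70% of its speed; a pose out of reach is approached as far as the arm can. A call is refused whole if a number of a shift passes 6.25 or a number of a turn 10.7, either way. A call with a gripper value outside its range is refused whole. The fingers move at their own pace and stop on an object; FORCE is the grip in N (left out, the last holds). Time passes only in rows, so rows that do not move let the fingers close. It gives the time, the measured TCP pose, the force, the opening and the grip force at its end, in the units of the state.
- ctrl.observe(): the state, without advancing time (a new reading comes with each control period).
- get_image(name): name is "scene" or "top" or "wrist"; returns a dict with "frame" (384x512x3 uint8, red, green, blue), "depth" (384x512 float32, mm along the optical axis (not along the pixel's ray), 0 where there is no reading), "fov_y" (degrees; the focal length in pixels is half the picture's height over the tangent of half this angle, whatever the lens; pixels are square), "cx", "cy" (the principal point, pixels), "distortion" ([k1, k2, p1, p2, k3] as OpenCV has them; the pictures are not rectified), "extrinsics" (4x4, takes a point from camera to world coordinates). Camera axes: x right, y up, looking along -z (the intrinsics and any distortion apply to the point x, -y, -z); pixel columns grow to the right and rows downward; lengths in mm; the calibration is good to about 2 mm. A picture is of the moment at which its call begins.
- ctrl.close_job(): hands the job in; it is judged then, once.
The state is a dict: "time_s": time; "joint_pos": joint angles; "joint_vel": joint speeds; "tau": joint torques, N m; "position": TCP position; "tool_rot": TCP orientation; "contact_force": force on the tool from outside, world axes, zero at the start; "ft_torque": the same for the moment, N m; "grip_width": finger opening in mm; "grasp_force": force on a finger pad.
Only numpy, scipy, OpenCV 4.12 (cv2) and the standard library are available. Lean on these libraries where they do the work, as an engineer would, in place of code of your own. Each camera call takes 0.05 s, during which the arm holds its last target. There are 200 camera calls.

## Task

Take the orange-handled cap puller, slide its fork under the yellow cap from the near edge of the alarm panel and push gently until its throat rests lightly on the stop hidden under the cap, then pull the cap straight up until it pops off. Stand the puller, with the cap still lying on its fork, upright in the blue tray and let go. Never force the panel, its buttons or the cap, and leave everything else where it is.

Things in the scene. Friction and masses are not known exactly. Their poses are not given: they have to be found in the camera images.
- panel: Grey alarm operator panel lying fixed on the bench, 160 mm (its x) by 240 mm (its y) by 50 mm high; origin under its centre, z up. Three round button stations stand on its top in one row along its y, 70 mm apart, 30 mm from its centre towards its -x edge; which colour stands where changes. Beyond them, on the +x half, are a flat display and lights.
- station: The fixed station under the yellow cap, on the panel top; origin on its axis at the panel's top surface, z up, axes parallel to the panel's. Below the cap only a black neck shows, 18 mm in diameter, 9 mm high; a stem goes on up 17 mm into the cap, with two sprung catches that hold it.
- stop_mid (a point): Middle of the range of the stop: a black block 12 mm wide, 7 mm high, sticking out of the neck under the cap to the panel's -x side, 1 mm above the panel. Set differently on every panel: its face stands 9 to 22 mm from the station's axis (this fixed point: 15.5 mm), mostly out of sight, so feel for it, coming from the -x edge along the panel's x. Rigid but delicate: push 2 to 5 N.
- cap_center (a point): Centre of the yellow lamp cap: round, hollow, 42 mm in diameter, 22 mm high, 25 g, upright; this point is on its axis, 11 mm above its underside. Snapped on, its underside is 9 mm above the panel top, with an open gap all round the neck. About 10 N straight up overcomes the catches within the first 5 mm of lift; it clears the stem after 17 mm.
- handle (a point): Centre of the orange handle of the cap puller, a loose C-shaped steel tool, 180 g, 94 mm high, standing on its fork. Handle: upright bar 24 mm (x) by 16 mm (y) by 48 mm high, its centre 70 mm above the tool's underside; z up, x the way the fork opens. Below: a top bar 16 mm wide at 38 to 46 mm height, 36 mm behind to 14 mm ahead of the axis; a back post 28 to 36 mm behind it; the fork.
- fork (a point): The puller's fork, 5 mm thick, 38 mm wide: two flat prongs, each 8 mm wide, 22 mm apart (the slot), pointing along x to 27 mm ahead of this point. It lies on the handle's axis, 67.5 mm below the handle's centre, half-way through the fork's thickness. The slot's closed end (throat) is 9 mm behind it, so it ends 0 to 13 mm short of the station's axis with the throat on the stop.
- tray: Fixed blue open tray, 170 mm (x) by 150 mm (y) outside, 25 mm high, walls 4 mm and floor 4 mm thick; origin under its centre, z up.
- red_button: Station with the red cap, fixed, not to be removed; outside it has the same sizes as the yellow one; origin on its axis at the panel's top surface.
- blue_button: Station with the blue cap, otherwise as the red one.
- screwdriver: a loose red-handled screwdriver, a bystander; origin under its middle
- tape: a loose roll of black tape, 90 mm across, 19 mm high, a bystander; origin under its middle
- relay: a loose clear relay block, 52 x 28 x 45 mm, a bystander; origin under its middle
- jar: a loose small clear jar, 50 mm across, 55 mm high, a bystander; origin under its middle
- meter: a loose orange multimeter, 150 x 75 x 32 mm, a bystander; origin under its middle
- pliers: loose pliers with a green and a yellow grip, about 150 mm long, 16 mm high, a bystander; origin under its middle
There are look-alikes about, which are no part of the job. There is more than one size of the part that bears cap_center; the job needs the smaller. There is more than one size of the tray; the job needs the larger.

How it is judged (in metres and radians):
On the way, in this order (a step that is already met when the one before it is completed fails the run):
1. the fork is under the yellow cap with its throat resting on the hidden stop (horizontal distance between fork and station below 0.016 m and z of fork in the frame of station between 0 and 0.011 m and contact force between puller and station above 1 N), for 0.1 s.
2. the cap is off the stem and lies on the puller's fork (z of cap_center in the frame of station above 0.04 m and z of cap_center in the frame of fork between 0.008 and 0.02 m and distance between cap_center and fork below 0.024 m), for 0.2 s.
At the end, for the whole second after the job is handed in: The puller stands at rest on the tray's floor inside its walls, upright within about 7 degrees, let go; the yellow cap lies upright and at rest on its fork, its axis within about 20 mm of the fork point (x of fork in the frame of tray between -0.075 and 0.075 m and y of fork in the frame of tray between -0.065 and 0.065 m and z of fork in the frame of tray below 0.012 m and angle between handle's own z axis and vertical below 0.12 rad and angle between cap_center's own z axis and vertical below 0.15 rad and linear speed of each of puller, cap below 0.02 m/s and z of cap_center in the frame of fork between 0.008 and 0.02 m and distance between cap_center and fork below 0.024 m); the robot touches nothing.
It fails at once if the puller pushes the yellow cap's station or its stop with more than 7 N, or the panel with more than 15 N (contact force between puller and station above 7 N or contact force between puller and panel above 15 N).
It fails at once if the puller loads the cap with more than 25 N (contact force between puller and cap above 25 N).
It fails at once if the robot's own fingers touch the cap (contact force between the fingers and cap above 0.5 N).
It fails at once if the puller or the robot knocks the red or the blue button (over 5 N) (contact force between any of puller, the arm, the fingers and red_button above 5 N or contact force between any of puller, the arm, the fingers and blue_button above 5 N).
It fails at once if a bystander is moved by more than 20 mm (distance of any of screwdriver, tape, relay, jar, meter, pliers from where it was at the start of the episode above 0.02 m).
It also fails if it takes over 72 s, if anything falls off the work surface, if the arm or the gripper's body presses on something with over 40 N, if the wrist force passes 120 N, or if a joint passes its speed limit or range.

## Working session

There is one attempt and no reset: what is moved stays moved. The work goes in short steps, Python scripts to look and compute and a shell command to move; the robot and the scene stay as the last step left them, time stands still between calls to the robot, and variables do not carry over. Pictures are saved under pics/ and viewed, at most 10 in all, crops included, and the job is handed in when it is done.

```bash
ls; mkdir -p pics; cat > h.py <<'E'
import numpy as np, cv2
from cell import ctrl, get_image
def grab(n):
    d=get_image(n); np.save(f'/tmp/{n}.npy',d,allow_pickle=True); return d
def load(n): return np.load(f'/tmp/{n}.npy',allow_pickle=True).item()
def K(d):
    f=d['frame'].shape[0]/2/np.tan(np.radians(d['fov_y'])/2)
    return np.array([[f,0,d['cx']],[0,f,d['cy']],[0,0,1]])
def rays(d,uv):
    n=cv2.undistortPoints(np.array(uv,float).reshape(-1,1,2),K(d),np.array(d['distortion'],float)).reshape(-1,2)
    return np.c_[n[:,0],-n[:,1],-np.ones(len(n))]
def pz(d,uv,z):   # pixel -> world on plane z
    E=np.array(d['extrinsics']); r=rays(d,uv)@E[:3,:3].T; o=E[:3,3]
    z=np.broadcast_to(z,len(r)); return o+r*((z-o[2])/r[:,2])[:,None]
def pd(d,uv):
    E=np.array(d['extrinsics']); r=rays(d,uv)
    D=np.array([np.median(d['depth'][int(v)-1:int(v)+2,int(u)-1:int(u)+2]) for u,v in uv])
    return (r*D[:,None])@E[:3,:3].T+E[:3,3]
def save(d,name,crop=None,s=1):
    im=d['frame'][:,:,::-1]
    if crop: x0,y0,x1,y1=crop; im=im[y0:y1,x0:x1]
    cv2.imwrite(f'pics/{name}.png',cv2.resize(im,None,fx=s,fy=s,interpolation=cv2.INTER_CUBIC))
E
python3 - <<'E'
from h import *
for n in('top','scene'):
    d=grab(n); save(d,n+'0',s=1.5); print(n,d['fov_y'],np.array(d['extrinsics']).round(2).tolist())
print(ctrl.observe())
E
```

```text
pics
top 50.95425844666212 [[0.01, 0.99, -0.1, 500.26], [-1.0, 0.01, 0.03, 109.74], [0.03, 0.1, 0.99, 1172.73], [0.0, 0.0, 0.0, 1.0]]
scene 56.51664769071027 [[-0.89, -0.35, 0.28, 916.7], [0.45, -0.7, 0.56, 653.09], [-0.0, 0.63, 0.78, 852.5], [0.0, 0.0, 0.0, 1.0]]
{'time_s': 0.1, 'joint_pos': array([9.60257885e-01, 1.04654979e-01, 9.65401376e-02, 1.56390387e+00,
       3.49659730e-06, 1.35311070e+00]), 'joint_vel': array([-1.10710476e-03, -1.76323014e-03,  8.83935240e-04, -9.58932956e-05,
       -1.88214263e-03,  1.25504085e-03]), 'tau': array([ 6.31292467e-03, -5.58208895e+01,  5.04718995e+01,  1.31237073e-02,
       -1.91129602e-04,  7.22207318e-06]), 'position': array([229.48247002, 554.02120694, 206.68729449]), 'tool_rot': array([ 1.95165676e-01,  9.80770098e-01, -5.58827572e-04, -2.47530531e-04]), 'contact_force': array([0.2591752 , 0.26162995, 0.0371024 ]), 'ft_torque': array([0.01401779, 0.02470443, 0.02470098]), 'grasp_force': 0.0, 'grip_width': 85.41782221278697}
```

View pics/top0.png

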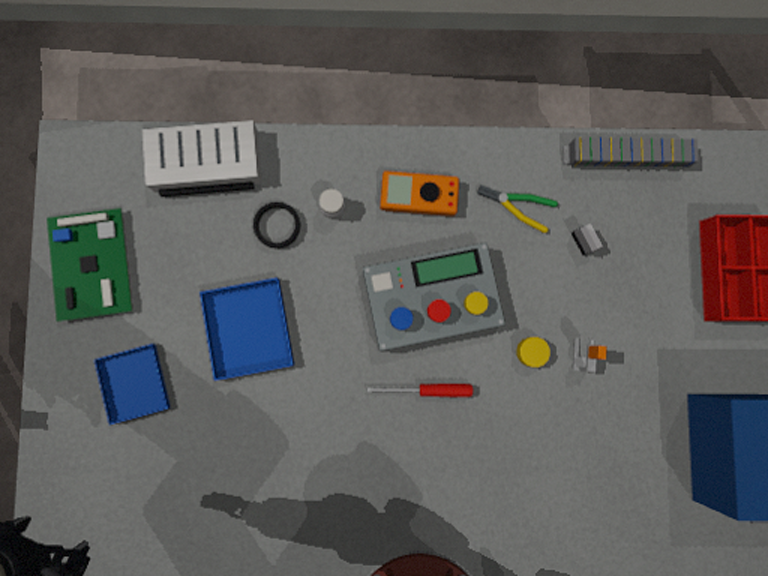

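View pics/scene0.png

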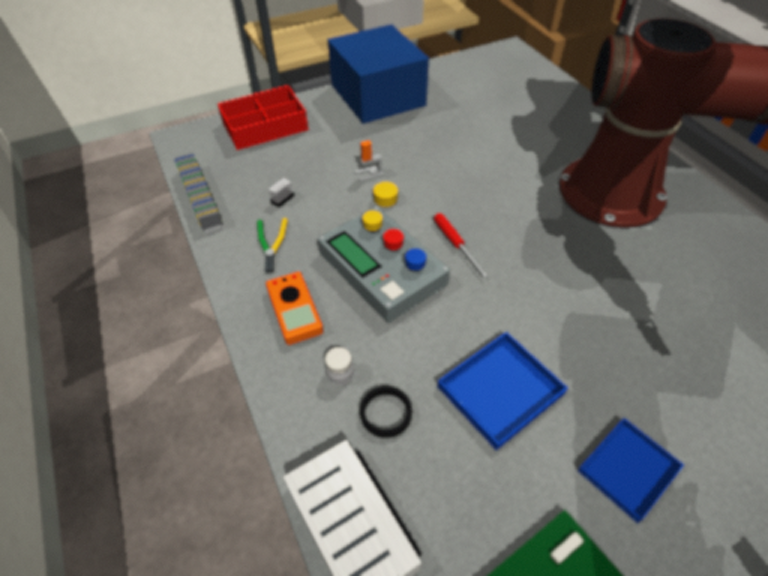

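The top picture shows the panel at (435,297) with the yellow station at its right end (477,302), the puller at (595,354), the large loose yellow cap at (534,352), and the larger blue tray at (247,330). I need an enlarged view of the puller.

```bash
python3 - <<'E'
from h import *
d=load('top'); a=d['frame'][205:265,355:425]; e=load('scene')['frame'][85:160,215:285]
a=cv2.resize(a,(400,343),interpolation=2); e=cv2.resize(e,(400,428),interpolation=2)
c=np.zeros((430,800,3),np.uint8); c[:343,:400]=a; c[:428,400:]=e
cv2.imwrite('pics/crop1.png',c[:,:,::-1])
# caps: colour segmentation
def blob(lo,hi,roi):
    x0,y0,x1,y1=roi; h=cv2.cvtColor(d['frame'],cv2.COLOR_RGB2HSV)[y0:y1,x0:x1]
    m=cv2.inRange(h,lo,hi); n,l,s,cc=cv2.connectedComponentsWithStats(m)
    i=1+s[1:,4].argmax(); 
    (cx,cy),r=cv2.minEnclosingCircle(np.argwhere(l==i)[:,::-1].astype(np.float32)); 
    return (cx+x0,cy+y0),r,s[i].tolist()
for n,lo,hi,roi,z in[('yel',(20,120,80),(35,255,255),(300,180,335,225),81),('red',(0,120,80),(10,255,255),(275,190,305,222),81),('blue',(100,120,60),(125,255,255),(252,200,282,225),81),('bigyel',(20,120,80),(35,255,255),(340,220,370,250),25),('handle',(8,150,100),(18,255,255),(380,220,425,245),94)]:
    c,r,s=blob(lo,hi,roi); print(n,c,r,s,pz(d,[c],z).round(1), pd(d,[c]).round(1))
# panel corners, tray corners (view/1.5)
P=np.array([[364,267],[485,244],[504,326],[381,350]])/1.5
print(pz(d,P,50).round(1))
T=np.array([[202,292],[277,280],[293,366],[216,380]])/1.5
q=pz(d,T,25); print(q.round(1),q.mean(0))
E
```

```text
yel (317.0, 201.5) 8.139510154724121 [9, 15, 17, 15, 197] [[585.6 -97.5  81. ]] [[585.6 -97.4  81.6]]
red (292.3333339691162, 207.0) 7.923343658447266 [10, 10, 16, 15, 191] [[570.1 -29.9  81. ]] [[570.1 -29.9  81.3]]
blue (267.34615421295166, 211.807692527771) 7.6664018630981445 [8, 5, 15, 15, 184] [[556.6  38.1  81. ]] [[556.6  38.2  82.1]]
bigyel (355.1470584869385, 234.55882358551025) 11.25562572479248 [4, 5, 23, 20, 368] [[ 496.3 -216.2   25. ]] [[ 496.3 -214.5   31. ]]
handle (398.0, 235.0) 6.403224468231201 [12, 11, 12, 9, 94] [[ 496.  -312.3   94. ]] [[ 496.  -312.8   92.8]]
[[ 652.8  105.6   50. ]
 [ 698.5 -122.6   50. ]
 [ 544.  -156.2   50. ]
 [ 498.3   73.1   50. ]]
[[605.8 411.7  25. ]
 [629.8 270.9  25. ]
 [467.6 237.4  25. ]
 [441.1 380.1  25. ]] [536.07336057 325.02355736  25.        ]
```

View pics/crop1.png

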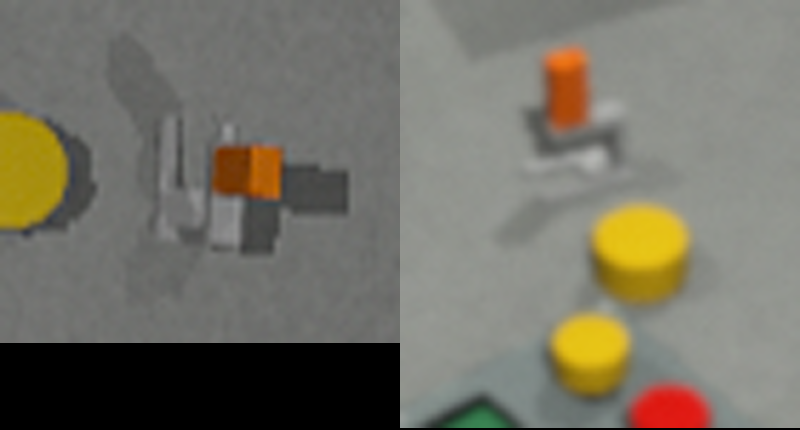

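The left crop (top) shows the handle's top face at crop (266,172), with the fork opening up in the image, which is about world +x. The right crop (scene) confirms this. I'll move over it.

```bash
python3 -m pendant '0 0 2.5 3.0 -5.1 0.5 8.5;0 0 2.5 3.0 -5.1 0.5 8.5;0 0 2.5 3.0 -5.1 0.5 8.5;0 0 2.5 3.0 -5.1 0.5 8.5;0 0 2.5 3.0 -5.1 0.5 8.5;0 0 2.5 3.0 -5.1 0.5 8.5;0 0 2.5 3.0 -5.1 0.5 8.5;0 0 2.5 3.0 -5.1 0.5 8.5;0 0 2.5 3.0 -5.1 0.5 8.5;0 0 0 0 -5 0 8.5;0 0 0 0 -5 0 8.5;0 0 0 0 -5 0 8.5' 40
python3 - <<'E'
from h import *
d=load('top'); print(pz(d,[[355+266/5.714,205+172/5.714],[355+232/5.714,205+172/5.714]],[94,48]))
E
```

```text
time_s: 1.6
position: [499.4, -56.3, 252.1]
tool_rot: [0.0, 1.0, 0.0, -0.0]
contact_force: [0.6, 1.0, 0.1]
grip_width: 85.0
grasp_force: 0.0
[[ 495.73656581 -321.91077205   94.        ]
 [ 495.45165831 -323.5323588    48.        ]]
```

```bash
python3 -m pendant '0 0 0 0 -5.3 0 8.5;0 0 0 0 -5.3 0 8.5;0 0 0 0 -5.3 0 8.5;0 0 0 0 -5.3 0 8.5;0 0 0 0 -5.3 0 8.5;0 0 0 0 0 0 8.5;0 0 0 0 0 0 8.5'
python3 - <<'E'
from h import *
d=grab('wrist'); save(d,'w1',s=1.5); print(d['fov_y'],np.array(d['extrinsics']).round(2).tolist()); print(ctrl.observe()['position'])
E
```

```text
time_s: 2.48
position: [499.5, -319.2, 252.0]
tool_rot: [0.0, 1.0, 0.001, -0.0]
contact_force: [-0.1, 1.7, -0.2]
grip_width: 85.1
grasp_force: 0.0
68.81971987303316 [[0.0, -0.97, -0.26, 434.7], [1.0, 0.0, -0.0, -319.3], [0.0, -0.26, 0.97, 419.33], [0.0, 0.0, 0.0, 1.0]]
[ 499.71450257 -318.7624412   252.39025114]
```

View pics/w1.png

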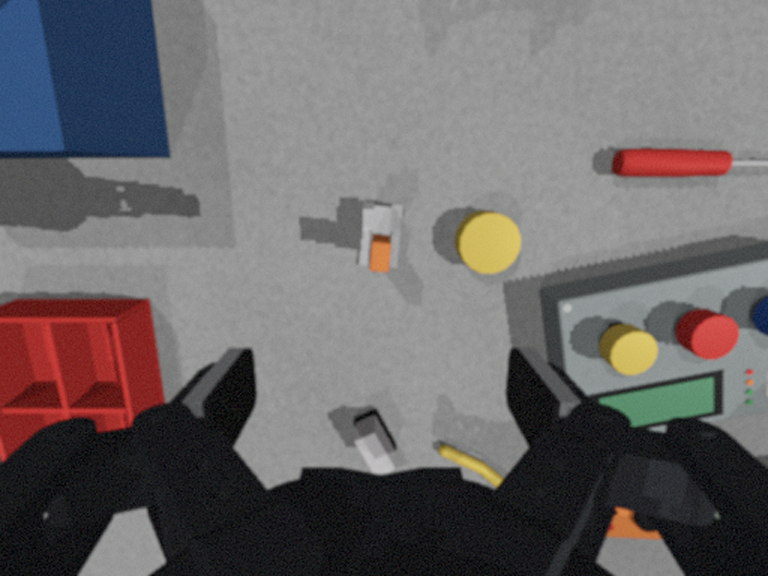

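The wrist view shows the puller at (380,240) and the yellow station at (630,350). I'll enlarge the puller.

```bash
python3 - <<'E'
from h import *
save(load('wrist'),'w1c',(225,125,285,195),8)
E
```

```text
(no output)
```

View pics/w1c.png

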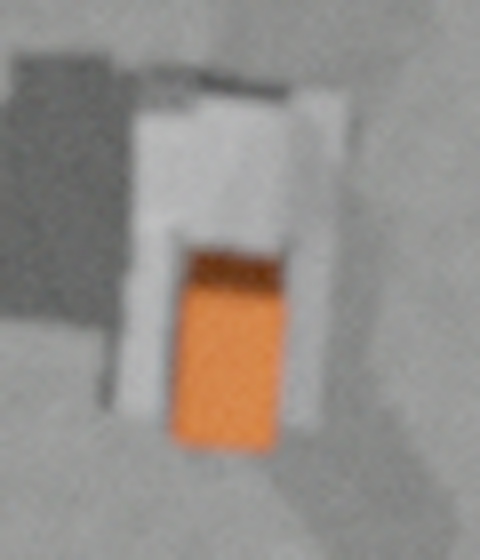

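```bash
python3 - <<'E'
from h import *
d=load('wrist')
c=lambda L:[(225+u/8-.5,125+v/8-.5) for u,v in L]
q=pz(d,c([(187,288),(285,290),(275,450),(170,442)]),94); print(q.round(1),q.mean(0))
e=(q[2]+q[3]-q[0]-q[1]); print('yaw',np.degrees(np.arctan2(e[1],e[0])))
f=pz(d,c([(120,415),(322,428),(350,97),(135,105)]),5); print(f.round(1))
for a,b in((3,0),(2,1)):
  e=f[b]-f[a]; print(np.degrees(np.arctan2(e[1],e[0])))
h=pz(d,c([(630/1.5*1,350/1.5)]),81) # unused
print(pz(d,[(630/1.5,350/1.5),(708/1.5,334/1.5)],81))
E
```

```text
[[ 486.2 -325.6   94. ]
 [ 486.5 -311.3   94. ]
 [ 510.5 -312.7   94. ]
 [ 509.3 -328.3   94. ]] [ 498.14369216 -319.46279249   94.        ]
yaw -4.890211895394588
[[ 524.5 -340.1    5. ]
 [ 527.  -302.     5. ]
 [ 465.3 -297.5    5. ]
 [ 466.7 -336.6    5. ]]
-3.4865251133329846
-4.180985978959909
[[ 584.3566834  -101.17333553   81.        ]
 [ 569.6015099   -35.47153064   81.        ]]
```

```bash
python3 -m pendant '0 0 -4.2 -0.1 -0.05 -4.5 8.5;0 0 0 0 0 -4.5 8.5;0 0 0 0 0 -4.0 8.5;0 0 0 0 0 -3.3 8.5;0 0 0 0 0 -3.3 8.5;0 0 0 0 0 0 8.5;0 0 0 0 0 0 5;0 0 0 0 0 0 3;0 0 0 0 0 0 1;0 0 0 0 0 0 1;0 0 0 0 0 0 1;0 0 0 0 0 0 1' 60
```

```text
time_s: 4.03
position: [499.2, -320.5, 57.3]
tool_rot: [0.037, 0.999, -0.0, 0.001]
contact_force: [0.5, 0.0, 5.4]
grip_width: 14.5
grasp_force: 60.4
```

```bash
python3 -m pendant '0 0 0 0 0 1 1;0 0 0 0 0 5 1;0 0 0 0 0 6 1;0 0 4 0 5 0 1;0 0 4 0 5 0 1;0 0 4 0 5 0 1;0 0 4.2 0 5.2 0 1;0 0 0 0 0 0 1;0 0 0 0 0 0 1'
python3 - <<'E'
from h import *
d=grab('wrist'); save(d,'w2',s=1.5); s=ctrl.observe(); print(s['position'],s['contact_force'],s['tool_rot'])
E
```

```text
time_s: 5.15
position: [498.7, -118.3, 176.6]
tool_rot: [-0.105, 0.995, -0.0, -0.0]
contact_force: [0.2, 0.1, -0.9]
grip_width: 14.2
grasp_force: 59.6
[ 498.66698585 -118.78743025  176.50382288] [ 0.26554001  0.20059471 -2.09627785] [-1.04053027e-01  9.94571744e-01 -1.00213400e-04 -5.31358871e-05]
```

View pics/w2.png

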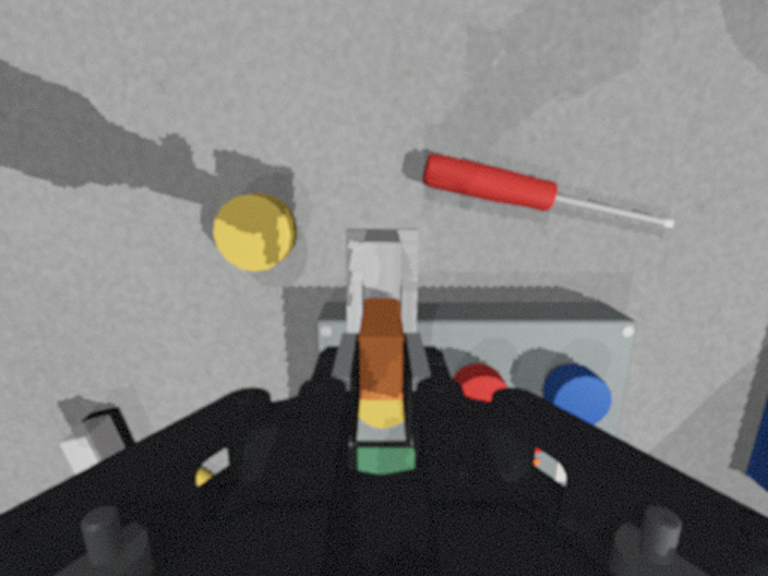

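```bash
python3 - <<'E'
from h import *
d=load('wrist'); s=ctrl.observe()['position']
q=pz(d,np.array([(318,322),(634,320)])/1.5,50); v=q[1]-q[0]; print(q.round(1),np.linalg.norm(v))
th=np.arctan2(-v[0],v[1]); print('panel yaw',np.degrees(th))
ux=np.array([np.cos(th),np.sin(th)]); uy=np.array([-ux[1],ux[0]])
m=q.mean(0)[:2]; print('station', m+50*ux-70*uy)
# cap: yellow's width from frame
F=d['frame']; h=cv2.cvtColor(F,cv2.COLOR_RGB2HSV); mk=cv2.inRange(h,(22,90,80),(35,255,255))
for r in range(262,288,3):
    c=np.flatnonzero(mk[r,230:280])+230; print(r,c.min() if len(c) else 0,c.max() if len(c) else 0)
# fork edges, z approx
zf=s[2]-57.3+2.5+2.5
f=pz(d,np.array([(347,229),(418,229),(352,325),(416,325)])/1.5,zf); print('fork z',zf,f.round(1))
R=np.array([ux,uy]); o=m+50*ux-70*uy
print('in station frame: tcp',R@(s[:2]-o),'fork',((f[:,:2]-o)@R.T).round(1))
# top view caps in frame
for p in([585.6,-97.5],[570.1,-29.9],[556.6,38.1]): print(R@(np.array(p)-o))
p=pz(d,np.array([(381,404)])/1.5,81)[0,:2]; print('cap lateral',R@(p-o), p)
E
```

```text
[[ 549.9 -154.7   50. ]
 [ 499.7   74.4   50. ]] 234.58603590577346
panel yaw 12.354291931296105
station [588.61488719 -97.83207465]
262 0 0
265 0 0
268 239 268
271 239 268
274 239 269
277 238 269
280 242 269
283 247 263
286 0 0
fork z 124.2038228822825 [[ 467.  -142.9  124.2]
 [ 459.3 -106.6  124.2]
 [ 518.8 -130.2  124.2]
 [ 511.4  -95.4  124.2]]
in station frame: tcp [-92.34852885  -1.22519488] fork [[-128.5  -18. ]
 [-128.2   19.1]
 [ -75.2  -16.6]
 [ -74.9   18.9]]
[-2.87402287  0.96943843]
[-3.55166042 70.32036349]
[ -2.19002897 139.63411364]
cap lateral [-0.05124061 -0.92334826] [588.76238914 -98.74500443]
```

The wrist view shows the puller at (382,300) lined up with the panel, and the yellow cap behind it at (381,405). The fork sits 1–2 mm too far towards the panel's +y, so I'll shift it and lower to slot height before the near edge.

```bash
python3 -m pendant '0 0 0.2 0.03 -0.13 -3 1;0 0 0 0 0 -2 1;0 0 0 0 0 -1 1;0 0 0 0 0 -0.7 1;0 0 0 0 0 0 1;0 0 0 0 0 0 1;0 0 0 0 0 0 1'
python3 - <<'E'
from h import *
d=grab('scene'); save(d,'s2',(190,90,320,190),6); s=ctrl.observe(); print(s['position'],s['contact_force'],s['tool_rot'])
E
```

```text
time_s: 6.08
position: [499.3, -119.6, 110.1]
tool_rot: [-0.106, 0.994, -0.0, 0.0]
contact_force: [-0.5, -0.4, -2.2]
grip_width: 14.7
grasp_force: 59.5
[ 499.27839107 -119.56886081  109.95701973] [ 0.38605812  0.07250398 -1.24007961] [-1.06249639e-01  9.94339408e-01 -1.69322803e-04  3.56690799e-04]
```

View pics/s2.png

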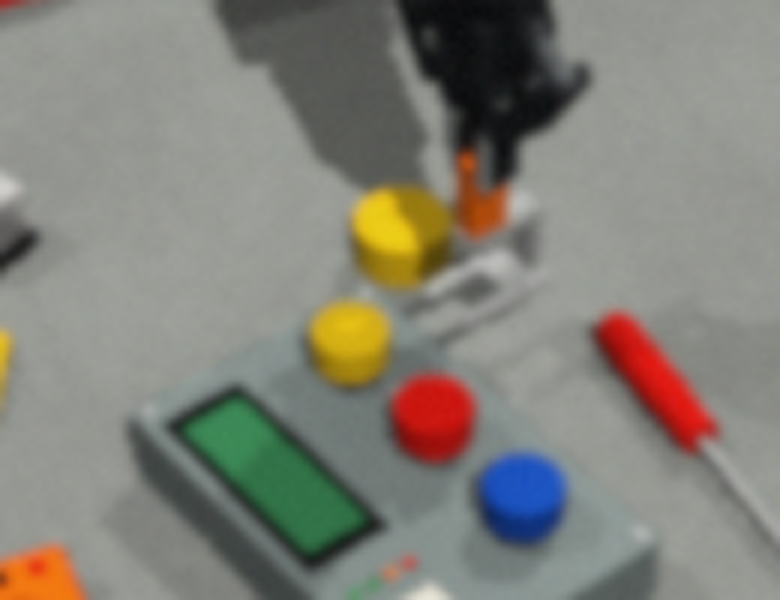

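The fork prongs sit at crop (415–520, 260–335), level with the panel top and pointing at the yellow station. I'll advance over the edge, checking force.

```bash
cat > chk.py <<'E'
import sys,numpy as np
from cell import ctrl
s=ctrl.observe(); f=s['contact_force']; ux=np.array([.977,.213]);uy=np.array([-.213,.977]); o=np.array([588.7,-98.8])
p=s['position']; d=p[:2]-o
print('d %.1f lat %.1f z %.1f | fx %.1f fy %.1f fz %.1f'%(d@ux,d@uy,p[2],f[:2]@ux,f[:2]@uy,f[2]))
sys.exit(1 if abs(f[:2]@ux)>float(sys.argv[1]) or abs(f[:2]@uy)>2.5 or abs(f[2]+1.5)>3.5 else 0)
E
python3 - <<'E'
from h import *
d=load('scene'); print(pd(d,[(190+u/6,90+v/6) for u,v in[(425,300),(500,300),(470,322),(520,258)]]).round(1))
E
python3 -m pendant '0 0 0 0.5 0.11 0 1;0 0 0 0.5 0.11 0 1;0 0 0 0.2 0.04 0 1' >/dev/null; python3 chk.py 3 && python3 -m pendant '0 0 0 0.4 0.09 0 1;0 0 0 0.4 0.09 0 1' >/dev/null; python3 chk.py 3 && python3 -m pendant '0 0 0 0.4 0.09 0 1;0 0 0 0.4 0.09 0 1;0 0 0 0 0 0 1' >/dev/null; python3 chk.py 3
```

```text
[[ 503.6 -175.7    3.4]
 [ 494.  -103.9   58.3]
 [ 515.8  -97.1   56.9]
 [ 469.  -127.6   59.7]]
d -79.4 lat -1.0 z 109.4 | fx 0.1 fy 0.0 fz -1.6
d -71.3 lat -1.0 z 109.4 | fx 0.1 fy 0.2 fz -1.5
d -63.2 lat -1.0 z 109.4 | fx -0.3 fy -0.5 fz -2.0
```

```bash
python3 -m pendant '0 0 0 0.4 0.09 0 1;0 0 0 0.4 0.09 0 1;0 0 0 0.4 0.09 0 1' >/dev/null; python3 chk.py 2.5 && python3 -m pendant '0 0 0 0.3 0.065 0 1;0 0 0 0.2 0.04 0 1' >/dev/null; python3 chk.py 2.5 && python3 -m pendant '0 0 0 0.2 0.04 0 1;0 0 0 0.1 0.02 0 1;0 0 0 0.1 0.02 0 1' >/dev/null; python3 chk.py 2.5 && python3 -m pendant '0 0 0 0.2 0.04 0 1;0 0 0 0.2 0.04 0 1' >/dev/null; python3 chk.py 2.5 && python3 -m pendant '0 0 0 0.2 0.04 0 1;0 0 0 0.2 0.04 0 1' >/dev/null; python3 chk.py 2.5 && python3 -m pendant '0 0 0 0.2 0.04 0 1;0 0 0 0.1 0.02 0 1;0 0 0 0 0 0 1' >/dev/null; python3 chk.py 2.5
```

```text
d -50.8 lat -0.9 z 109.4 | fx 0.6 fy -0.1 fz -0.9
d -45.8 lat -0.9 z 109.4 | fx -0.6 fy -0.1 fz -2.4
d -41.9 lat -1.0 z 109.5 | fx 0.3 fy 0.2 fz -2.1
d -37.7 lat -1.1 z 109.4 | fx -0.5 fy -0.6 fz -1.7
d -33.6 lat -1.2 z 109.4 | fx 0.8 fy 0.1 fz -1.7
d -30.7 lat -1.2 z 109.4 | fx -0.1 fy -0.2 fz -1.3
```

```bash
python3 -m pendant '0 0 0 0.1 0.022 0 1;0 0 0 0.1 0.022 0 1' >/dev/null; python3 chk.py 2 && python3 -m pendant '0 0 0 0.1 0.022 0 1;0 0 0 0.1 0.022 0 1' >/dev/null; python3 chk.py 2 && python3 -m pendant '0 0 0 0.1 0.022 0 1;0 0 0 0.1 0.022 0 1' >/dev/null; python3 chk.py 2 && python3 -m pendant '0 0 0 0.1 0.022 0 1;0 0 0 0.1 0.022 0 1' >/dev/null; python3 chk.py 2 && python3 -m pendant '0 0 0 0.1 0.022 0 1;0 0 0 0.1 0.022 0 1' >/dev/null; python3 chk.py 2
```

```text
d -28.6 lat -1.2 z 109.4 | fx -0.5 fy 0.4 fz -1.4
d -26.5 lat -1.2 z 109.4 | fx 0.2 fy 1.1 fz -1.7
d -24.5 lat -1.2 z 109.4 | fx 0.5 fy 0.3 fz -1.8
d -22.4 lat -1.2 z 109.4 | fx 0.8 fy 0.7 fz -2.0
d -20.4 lat -1.2 z 109.4 | fx 0.2 fy -0.7 fz -0.9
```

```bash
python3 -m pendant '0 0 0 0.05 0.011 0 1;0 0 0 0.05 0.011 0 1' >/dev/null; python3 chk.py 1.7 && python3 -m pendant '0 0 0 0.05 0.011 0 1;0 0 0 0.05 0.011 0 1' >/dev/null; python3 chk.py 1.7 && python3 -m pendant '0 0 0 0.05 0.011 0 1' >/dev/null; python3 chk.py 1.7 && python3 -m pendant '0 0 0 0.05 0.011 0 1' >/dev/null; python3 chk.py 1.7 && python3 -m pendant '0 0 0 0.05 0.011 0 1' >/dev/null; python3 chk.py 1.7 && python3 -m pendant '0 0 0 0.05 0.011 0 1' >/dev/null; python3 chk.py 1.7 && python3 -m pendant '0 0 0 0.05 0.011 0 1' >/dev/null; python3 chk.py 1.7
```

```text
d -19.4 lat -1.2 z 109.5 | fx -0.6 fy 0.4 fz -2.0
d -18.4 lat -1.2 z 109.5 | fx -0.0 fy 1.0 fz -1.8
d -17.9 lat -1.2 z 109.4 | fx -0.3 fy 1.1 fz -1.4
d -17.3 lat -1.2 z 109.4 | fx -0.6 fy 0.6 fz -2.4
d -16.8 lat -1.2 z 109.5 | fx -0.5 fy -0.8 fz -2.3
d -16.3 lat -1.2 z 109.5 | fx -0.1 fy 0.9 fz -1.1
d -15.8 lat -1.2 z 109.4 | fx -0.5 fy 0.6 fz -2.6
```

```bash
python3 -m pendant '0 0 0 0.04 0.009 0 1' >/dev/null; python3 chk.py 1.5 && python3 -m pendant '0 0 0 0.04 0.009 0 1' >/dev/null; python3 chk.py 1.5 && python3 -m pendant '0 0 0 0.04 0.009 0 1' >/dev/null; python3 chk.py 1.5 && python3 -m pendant '0 0 0 0.04 0.009 0 1' >/dev/null; python3 chk.py 1.5 && python3 -m pendant '0 0 0 0.04 0.009 0 1' >/dev/null; python3 chk.py 1.5 && python3 -m pendant '0 0 0 0.04 0.009 0 1' >/dev/null; python3 chk.py 1.5 && python3 -m pendant '0 0 0 0.04 0.009 0 1' >/dev/null; python3 chk.py 1.5 && python3 -m pendant '0 0 0 0.04 0.009 0 1' >/dev/null; python3 chk.py 1.5 && python3 -m pendant '0 0 0 0.04 0.009 0 1' >/dev/null; python3 chk.py 1.5 && python3 -m pendant '0 0 0 0.04 0.009 0 1' >/dev/null; python3 chk.py 1.5
```

```text
d -15.4 lat -1.2 z 109.4 | fx 0.2 fy -0.3 fz -2.3
d -15.0 lat -1.2 z 109.4 | fx 0.8 fy -0.1 fz -1.3
d -14.6 lat -1.2 z 109.4 | fx -0.3 fy 0.2 fz -1.5
d -14.2 lat -1.2 z 109.4 | fx 0.4 fy -0.3 fz -1.1
d -13.7 lat -1.2 z 109.4 | fx -0.3 fy -0.4 fz -2.1
d -13.4 lat -1.1 z 109.4 | fx 0.0 fy -1.2 fz -1.3
d -12.9 lat -1.2 z 109.4 | fx 0.1 fy 0.3 fz -1.8
d -12.5 lat -1.2 z 109.4 | fx 0.3 fy 0.5 fz -2.4
d -12.1 lat -1.2 z 109.4 | fx -1.6 fy -0.7 fz -2.0
d -12.1 lat -1.2 z 109.4 | fx -1.6 fy -0.7 fz -2.0
```

```bash
for i in 1; do python3 -m pendant '0 0 0 0 0 0 1' >/dev/null; python3 chk.py 1.5;  python3 -m pendant '0 0 0 0 0 0 1' >/dev/null; python3 chk.py 1.5;python3 -m pendant '0 0 0 0 0 0 1' >/dev/null; python3 chk.py 1.5; done
```

```text
d -12.1 lat -1.1 z 109.4 | fx 0.9 fy 0.6 fz -1.6
d -12.2 lat -1.1 z 109.4 | fx 0.0 fy 0.1 fz -2.0
d -12.2 lat -1.2 z 109.4 | fx -0.6 fy -0.5 fz -0.9
```

```bash
python3 -m pendant '0 0 0 0.04 0.009 0 1' >/dev/null; python3 chk.py 1.9 && python3 -m pendant '0 0 0 0.04 0.009 0 1' >/dev/null; python3 chk.py 1.9 && python3 -m pendant '0 0 0 0.04 0.009 0 1' >/dev/null; python3 chk.py 1.9 && python3 -m pendant '0 0 0 0.04 0.009 0 1' >/dev/null; python3 chk.py 1.9 && python3 -m pendant '0 0 0 0.04 0.009 0 1' >/dev/null; python3 chk.py 1.9 && python3 -m pendant '0 0 0 0.04 0.009 0 1' >/dev/null; python3 chk.py 1.9 && python3 -m pendant '0 0 0 0.04 0.009 0 1' >/dev/null; python3 chk.py 1.9 && python3 -m pendant '0 0 0 0.04 0.009 0 1' >/dev/null; python3 chk.py 1.9 && python3 -m pendant '0 0 0 0.04 0.009 0 1' >/dev/null; python3 chk.py 1.9 && python3 -m pendant '0 0 0 0.04 0.009 0 1' >/dev/null; python3 chk.py 1.9 && python3 -m pendant '0 0 0 0.04 0.009 0 1' >/dev/null; python3 chk.py 1.9 && python3 -m pendant '0 0 0 0.04 0.009 0 1' >/dev/null; python3 chk.py 1.9
```

```text
d -11.8 lat -1.1 z 109.4 | fx -0.3 fy -0.1 fz -1.4
d -11.3 lat -1.2 z 109.4 | fx -0.3 fy -0.2 fz -2.2
d -10.9 lat -1.1 z 109.4 | fx 0.8 fy 0.9 fz -1.7
d -10.6 lat -1.1 z 109.4 | fx -0.3 fy 0.8 fz -1.4
d -10.3 lat -1.1 z 109.3 | fx -2.1 fy -0.3 fz -0.7
d -10.3 lat -1.1 z 109.3 | fx -2.1 fy -0.3 fz -0.7
d -10.3 lat -1.1 z 109.3 | fx -2.1 fy -0.3 fz -0.7
d -10.3 lat -1.1 z 109.3 | fx -2.1 fy -0.3 fz -0.7
d -10.3 lat -1.1 z 109.3 | fx -2.1 fy -0.3 fz -0.7
d -10.3 lat -1.1 z 109.3 | fx -2.1 fy -0.3 fz -0.7
d -10.3 lat -1.1 z 109.3 | fx -2.1 fy -0.3 fz -0.7
d -10.3 lat -1.1 z 109.3 | fx -2.1 fy -0.3 fz -0.7
```

```bash
python3 -m pendant '0 0 0 0 0 0 1' >/dev/null; python3 chk.py 1.5;  python3 -m pendant '0 0 0 0 0 0 1' >/dev/null; python3 chk.py 1.5;python3 -m pendant '0 0 0 0 0 0 1' >/dev/null; python3 chk.py 1.5
```

```text
d -10.3 lat -1.1 z 109.3 | fx -1.4 fy 1.1 fz -1.7
d -10.2 lat -1.1 z 109.4 | fx -1.7 fy -1.0 fz -1.6
d -10.3 lat -1.1 z 109.4 | fx -2.0 fy -0.1 fz -1.6
```

Steady contact of about 1.8 N. I'll push slightly more, to about 3 N.

```bash
python3 -m pendant '0 0 0 0.02 0.004 0 1;0 0 0 0 0 0 1' >/dev/null; python3 chk.py 2.8 && python3 -m pendant '0 0 0 0.02 0.004 0 1;0 0 0 0 0 0 1' >/dev/null; python3 chk.py 2.8;  python3 -m pendant '0 0 0 0 0 0 1' >/dev/null; python3 chk.py 1.5
```

```text
d -10.0 lat -1.1 z 109.3 | fx -2.4 fy -0.6 fz -1.6
d -9.8 lat -1.1 z 109.3 | fx -3.4 fy -0.9 fz -2.9
d -9.8 lat -1.1 z 109.3 | fx -2.5 fy -0.9 fz -2.1
```

```bash
python3 -m pendant '0 0 0 -0.02 -0.004 0.05 1;0 0 0 0 0 0.1 1;0 0 0 0 0 0.1 1' >/dev/null; python3 chk.py 9; python3 -m pendant '0 0 0 0 0 0.1 1' >/dev/null; python3 chk.py 9; python3 -m pendant '0 0 0 0 0 0.1 1' >/dev/null; python3 chk.py 9;python3 -m pendant '0 0 0 0 0 0.1 1' >/dev/null; python3 chk.py 9
```

```text
d -10.0 lat -1.0 z 111.9 | fx -1.8 fy 0.4 fz -5.5
d -10.1 lat -0.9 z 112.4 | fx -1.6 fy -0.5 fz -10.1
d -10.3 lat -0.7 z 112.8 | fx 0.1 fy 0.2 fz -14.3
d -10.2 lat -0.8 z 114.1 | fx -0.9 fy -0.4 fz -10.3
```

```bash
python3 -m pendant '0 0 0 0 0 0.1 1' >/dev/null; python3 chk.py 9; python3 -m pendant '0 0 0 0 0 0.1 1' >/dev/null; python3 chk.py 9;python3 -m pendant '0 0 0 0 0 0.1 1;0 0 0 0 0 0.1 1' >/dev/null; python3 chk.py 9; python3 -m pendant '0 0 0 0 0 0.15 1;0 0 0 0 0 0.15 1;0 0 0 0 0 0.15 1;0 0 0 0 0 0.15 1' >/dev/null; python3 chk.py 9; python3 -m pendant '0 0 0 0 0 0.15 1;0 0 0 0 0 0.15 1;0 0 0 0 0 0.15 1;0 0 0 0 0 0.15 1;0 0 0 0 0 0.15 1;0 0 0 0 0 0.15 1;0 0 0 0 0 0.2 1;0 0 0 0 0 0.2 1;0 0 0 0 0 0.2 1;0 0 0 0 0 0.2 1' >/dev/null; python3 chk.py 9
```

```text
d -9.7 lat -1.2 z 116.3 | fx -1.9 fy 0.2 fz -3.7
d -8.9 lat -1.5 z 118.4 | fx 0.4 fy 0.4 fz -2.9
d -9.4 lat -1.4 z 119.7 | fx -0.1 fy -0.3 fz -1.9
d -9.9 lat -1.1 z 125.0 | fx -0.1 fy 0.6 fz -1.7
d -9.9 lat -1.1 z 142.1 | fx -0.2 fy 0.1 fz -2.2
```

```bash
python3 -m pendant '0 0 0 0 0 0.4 1;0 0 0 0 0 0.6 1;0 0 0 0 0 0.6 1;0 0 0 0 0 0.4 1;0 0 0 0 0 0.2 1;0 0 0 0 0 0 1;0 0 0 0 0 0 1'
python3 - <<'E'
from h import *
d=grab('scene'); save(d,'s3',(190,70,320,170),6)
E
```

```text
time_s: 18.38
position: [579.2, -102.0, 163.7]
tool_rot: [-0.106, 0.994, 0.0, -0.0]
contact_force: [0.2, -0.1, -2.1]
grip_width: 14.5
grasp_force: 60.2
```

View pics/s3.png

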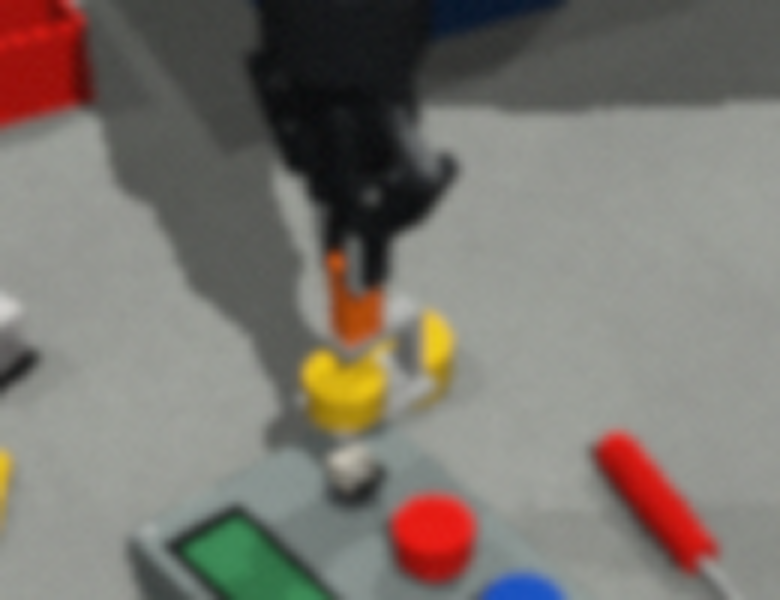

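The cap lies on the fork and the bare stem shows at crop (350,470). I'll carry it smoothly to the tray centre at about (536,325).

```bash
python3 -m pendant '0 0 0 0 0.3 0.1 1;0 0 0 0 0.6 0.2 1;0 0 0 -0.1 0.9 0.2 1;0 0 0 -0.2 1.2 0.2 1;0 0 0 -0.2 1.5 0.2 1;0 0 0 -0.2 1.8 0.2 1;0 0 0 -0.2 2 0.2 1;0 0 0 -0.2 2 0.2 1;0 0 0 -0.2 2 0.2 1;0 0 0 -0.2 2 0.1 1;0 0 0 -0.2 2 0 1;0 0 0 -0.2 2 0 1' && python3 -m pendant '0 0 0 -0.2 2 0 1;0 0 0 -0.2 2 0 1;0 0 0 -0.2 2 0 1;0 0 0 -0.2 2 0 1;0 0 0 -0.2 2 0 1;0 0 0 -0.2 2 0 1;0 0 0 -0.2 2 0 1;0 0 0 -0.2 2 0 1;0 0 0 -0.2 1.8 0 1;0 0 0 -0.2 1.5 0 1;0 0 0 -0.2 1.2 0 1;0 0 0 -0.1 0.9 0 1' >/dev/null && python3 -m pendant '0 0 0 -0.1 0.9 0 1;0 0 0 0 0.8 0 1;0 0 0 0 0.6 0 1;0 0 0 0 0.4 0 1;0 0 0 0 0.3 0 1;0 0 0 0 0 0 1;0 0 0 0 0 0 1'
python3 - <<'E'
from h import *
d=grab('scene'); save(d,'s4',(250,140,400,300),4)
E
```

```text
time_s: 19.92
position: [560.1, 82.3, 181.9]
tool_rot: [-0.106, 0.994, 0.0, -0.0]
contact_force: [0.5, -0.5, -2.0]
grip_width: 13.9
grasp_force: 60.2
time_s: 22.3
position: [536.3, 324.8, 182.0]
tool_rot: [-0.106, 0.994, -0.0, -0.0]
contact_force: [-0.5, -0.7, -1.8]
grip_width: 14.1
grasp_force: 60.2
```

View pics/s4.png

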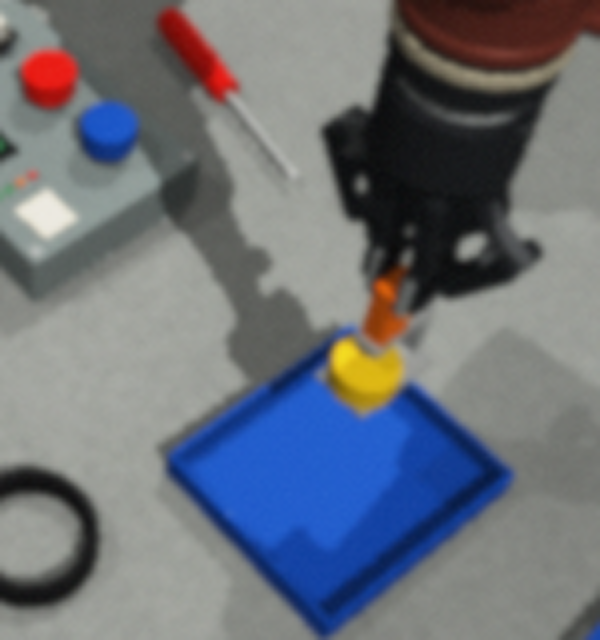

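The cap still sits on the fork at crop (366,370), above the tray. I'll lower it.

```bash
python3 -m pendant '0 0 0 0 0 -0.4 1;0 0 0 0 0 -0.8 1;0 0 0 0 0 -1.2 1;0 0 0 0 0 -1.5 1;0 0 0 0 0 -1.5 1;0 0 0 0 0 -1.5 1;0 0 0 0 0 -1.5 1;0 0 0 0 0 -1.2 1;0 0 0 0 0 -0.8 1;0 0 0 0 0 -0.5 1;0 0 0 0 0 -0.3 1;0 0 0 0 0 -0.2 1' >/dev/null; python3 chk.py 5; python3 -m pendant '0 0 0 0 0 -0.1 1;0 0 0 0 0 -0.1 1;0 0 0 0 0 -0.1 1;0 0 0 0 0 0 1'>/dev/null; python3 chk.py 5 && python3 -m pendant '0 0 0 0 0 -0.1 1;0 0 0 0 0 0 1'>/dev/null; python3 chk.py 5 && python3 -m pendant '0 0 0 0 0 -0.1 1;0 0 0 0 0 0 1'>/dev/null; python3 chk.py 5
```

```text
d 39.3 lat 425.2 z 68.1 | fx 0.4 fy 0.5 fz -1.1
d 39.0 lat 425.2 z 64.9 | fx -0.0 fy -0.5 fz -2.6
d 39.0 lat 425.2 z 63.8 | fx 0.4 fy -0.4 fz -1.9
d 39.0 lat 425.2 z 62.8 | fx -0.0 fy 0.9 fz -1.6
```

```bash
python3 -m pendant '0 0 0 0 0 -0.05 1;0 0 0 0 0 0 1'>/dev/null; python3 chk.py 5 && python3 -m pendant '0 0 0 0 0 -0.05 1;0 0 0 0 0 0 1'>/dev/null; python3 chk.py 5 && python3 -m pendant '0 0 0 0 0 -0.05 1;0 0 0 0 0 0 1'>/dev/null; python3 chk.py 5 && python3 -m pendant '0 0 0 0 0 -0.05 1;0 0 0 0 0 0 1'>/dev/null; python3 chk.py 5 && python3 -m pendant '0 0 0 0 0 -0.05 1;0 0 0 0 0 0 1'>/dev/null; python3 chk.py 5
```

```text
d 39.0 lat 425.2 z 62.4 | fx -0.6 fy -0.5 fz -2.3
d 39.0 lat 425.2 z 61.9 | fx -0.4 fy -0.3 fz -2.0
d 39.1 lat 425.2 z 61.4 | fx -0.2 fy 0.5 fz -1.5
d 39.2 lat 425.3 z 61.4 | fx -1.0 fy 0.4 fz 3.3
d 39.2 lat 425.3 z 61.4 | fx -1.0 fy 0.4 fz 3.3
```

Seated. Releasing.

```bash
python3 -m pendant '0 0 0 0 0 0 1;0 0 0 0 0 0 1.4;0 0 0 0 0 0 1.8;0 0 0 0 0 0 2.4;0 0 0 0 0 0 3.5;0 0 0 0 0 0 5;0 0 0 0 0 0 6;0 0 0 0 0 0 6' 20; python3 -m pendant '0 0 0 0 0 0.5 6;0 0 0 0 0 1 6;0 0 0 0 0 2 6;0 0 0 0 0 3 6;0 0 0 0 0 4 6;0 0 0 0 0 3 6;0 0 0 0 0 0 6;0 0 0 0 0 0 6'
python3 - <<'E'
from h import *
d=grab('wrist'); e=grab('scene'); 
a=cv2.resize(d['frame'],(427,320)); b=cv2.resize(e['frame'][190:310,270:390],(320,320),interpolation=2)
cv2.imwrite('pics/end.png',np.hstack([a,b])[:,:,::-1])
E
```

```text
time_s: 26.85
position: [536.3, 325.0, 60.9]
tool_rot: [-0.106, 0.994, 0.0, 0.0]
contact_force: [-0.4, 0.3, -1.3]
grip_width: 59.9
grasp_force: 0.0
time_s: 27.85
position: [536.4, 325.0, 196.3]
tool_rot: [-0.106, 0.994, 0.0, 0.0]
contact_force: [-0.4, -0.9, -0.9]
grip_width: 60.1
grasp_force: 0.0
```

View pics/end.png

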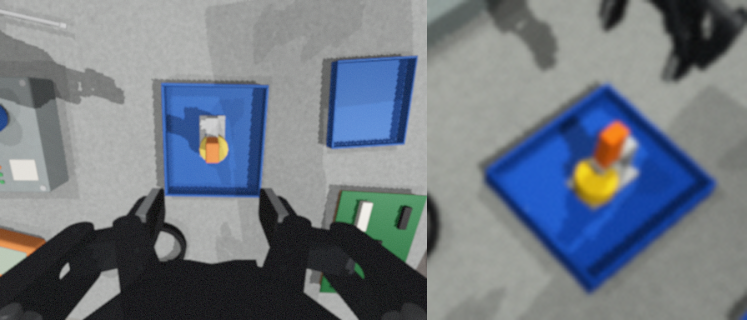

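The puller stands upright in the larger tray with the cap on its fork at (212,148), and the gripper is clear of it.

```bash
python3 -c "
from cell import ctrl; print(ctrl.close_job())"
```

```text
the job is handed in; nothing more can be done
None
```

The job is handed in: the yellow cap came off, and the puller stands upright in the larger blue tray with the cap on its fork and the gripper clear (last arm move ended at 27.9 s); no verdict was returned.

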